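Unhook the blue bin from the bin rail

ROBOT

A 6-joint arm with a two-finger parallel gripper is mounted at the origin on the work surface. World frame = base frame: x ahead of the robot, y to its left, z up, the work surface at z = 0. Lengths are in mm, angles in rad, forces in N, time in s.
With the tool pointing down it reaches from about 350 to 975 mm from the base axis. Payload 7.1 kg.
Tool frame: the origin (TCP) lies on the front face of the gripper's body, between the roots of the fingers; the fingertips stand 80 mm ahead of it and the grasp point (between the pads) lies 61 mm ahead of it (env.tips_ahead is the distance from the TCP to the fingertips, in mm); z points along the fingers, y is the line along which they close (so a half turn about z gives the same grasp; the last joint's range is limited). The gripper opens to 88 mm and grips with 3 to 60 N. Pads are 20 mm wide; open, the fingers measure 115 mm over their backs; the gripper's body (75 mm by 178 mm) begins 61 mm behind the grasp point.
Start: joints at [1.108, 0.423, 1.63, -0, 1.089, -0.019], TCP at [268.327, 564.452, 302.675] pointing down, gripper open.
Joint ranges: [-3, 3], [-0.9, 2.11], [0.09, 2.58], [-1.31, 4.45], [0.11, 2.69], [-2.54, 2.54]. Speed limits (rad/s): [2.39, 2.39, 3.01, 3.14, 3.14, 3.14].

INTERFACE

Orientations are given as a unit quaternion [x, y, z, w].
In Python, from station import env, set_gripper, viewer, workorder gives the robot as it stands. Calls block until the motion is done:
- env.reach(position, orientation): joint-space move of the TCP to a pose.
- env.move_l(position, rot=None, rate=150, f_stop=None): straight line of the TCP; rot=None keeps the orientation; rate is the mean speed in mm/s. With f_stop (N) it stops when the force on the tool has changed by that much, and returns True; else False.
- env.move_joints(angles): joint-space move.
- set_gripper(opening): finger opening in mm; the grip force is fixed at half the most; returns when the fingers have stopped.
- env.hold(seconds).
- env.ik(position, orientation): joint angles nearest the present ones, or None.
- env.read_state(): the state.
- viewer.camera(name): name is "side" or "top" or "wrist"; returns the picture (400x640x3 uint8, blue, green, red); there is no depth.
- viewer.camera_params(name): a dict with "fx", "fy", "cx", "cy" (pixels), "pose" (4x4, takes a point from camera to world coordinates); the wrist camera has in their place "tool_from_camera" (4x4, takes a point from camera to tool coordinates, whose origin is the TCP and whose axes are the flange's). Camera axes: x right, y up, looking along -z (the intrinsics and any distortion apply to the point x, -y, -z); pixel columns grow to the right and rows downward; lengths in mm; the calibration is good to about 2 mm. A picture is of the moment at which its call begins: read the wrist's pose just before it. camera_params takes no time and is no camera call.
A pose or a line that the arm cannot do raises env.IKError and nothing moves.
- workorder.sign_off(): hands the job in; it is judged then, once.
The state is a dict: "time_s": time; "qpos": joint angles; "dq": joint speeds; "tau": joint torques, N m; "tool_pos": TCP position; "orientation": TCP orientation; "force": force on the tool from outside, world axes, zero at the start; "wrist_torque": the same for the moment, N m; "width": finger opening in mm; "grip_force": force on a finger pad.
Only numpy, scipy, OpenCV 4.12 (cv2) and the standard library are available. Lean on these libraries where they do the work, as an engineer would, in place of code of your own. Each camera call takes 0.05 s, during which the arm holds its last target. There are 200 camera calls.

TASK

Take the empty blue bin off the bin rail: hold it by its front grip tab, first tilt its front end well up (about 20 degrees) while its lip still rests on the ledge, then lift the lip off the ledge. Set it upright on the middle of the green mat, lowering it all the way down before you let go, and leave the yellow and red bins hanging where they are.

Things in the scene. Friction and masses are not known exactly. Their poses are not given: they have to be found in the camera images.
- blue_bin_tab (a point): Grip tab of the empty blue bin (loose, 0.15 kg): an upright fin 12 mm thick (y), 40 long (x), 40 tall, on the middle of the bin's front, towards the robot. The point lies half-way up the tab, 22 mm before the front wall; the centre of the bin's underside is 62 mm along +x and 32 mm below it. x to the rail, y left, z up when level. Bin underside now 70 mm above the bench.
- blue_bin_lip (a point): Underside of the bin's lip, on the ledge (top bar of the fixed rail): 109 mm along +x, 29 above the tab point, same axes. The lip hooks 7 mm down behind the 6 mm bar with 2 mm play. A tongue low on the back sits under a lower bar, so the level bin cannot lift; tilting the front up 20 degrees about this point frees it, then 15 mm of lift clears the lip.
- mat: Green mat fixed flat on the bench, 200 x 200 mm, 4 mm thick; origin at the centre of its underside, z up.
- yellow_bin: Yellow bin, same shape, on the same rail 115 or 230 mm from the blue one, holding black stoppers; leave it. Bins are 80 deep (x) x 80 wide (y) x 65 mm tall at the back, 44 at the front. Origin at the centre of its underside, x to the rail, y left, z up.
- red_bin: Red bin, same shape, on the same rail, holding brass slugs; leave it. Origin at the centre of its underside, x to the rail, y left, z up.

How it is judged (in metres and radians):
On the way, in this order (a step that is already met when the one before it is completed fails the run):
1. The blue bin's front end is tilted up by more than 11 degrees while its lip is still on the ledge (angle between blue_bin_tab's own z axis and vertical above 0.2 rad and distance of blue_bin_lip from where it was at the start of the episode below 0.02 m), for 0.1 s.
2. The lip is lifted off the ledge, more than 30 mm above where it hung (height (world z) of blue_bin_lip above 0.161 m), for 0.1 s.
3. The blue bin is lowered to the mat (its underside within 15 mm of it) with the fingers still holding (z of blue_bin_tab in the frame of mat below 0.051 m and horizontal distance between blue_bin_tab and mat below 0.16 m and contact force between the fingers and anything else above 1 N), for 0.05 s.
At the end, for the whole second after the job is handed in: The blue bin stands at rest and upright (within 7 degrees) on the mat, the middle of its grip tab and the middle of its lip both over the mat (within 110 mm of its centre along each side of the mat); the robot has let go; the yellow and red bins hang where they were (angle between blue_bin_tab's own z axis and vertical below 0.12 rad and z of blue_bin_tab in the frame of mat between 0.03 and 0.042 m and x of blue_bin_lip in the frame of mat between -0.11 and 0.11 m and y of blue_bin_lip in the frame of mat between -0.11 and 0.11 m and x of blue_bin_tab in the frame of mat between -0.11 and 0.11 m and y of blue_bin_tab in the frame of mat between -0.11 and 0.11 m); the robot touches nothing.
It fails at once if the yellow bin is moved by more than 25 mm (distance of yellow_bin from where it was at the start of the episode above 0.025 m).
It fails at once if the red bin is moved by more than 25 mm (distance of red_bin from where it was at the start of the episode above 0.025 m).
It also fails if it takes over 42 s, if anything falls off the work surface, if the arm or the gripper's body presses on something with over 40 N, if the wrist force passes 120 N, or if a joint passes its speed limit or range.

## Working session

There is one attempt and no reset: what is moved stays moved. The work goes in short steps, each a Python script; the robot and the scene stay as the last script left them, time stands still between calls to the robot, and variables do not carry over. Pictures are saved under pics/ and viewed, at most 10 in all, crops included, and the job is handed in when it is done.

```bash
mkdir -p pics; python3 - <<'E'
from station import env, viewer
import cv2
for n in ("top","side"):
    cv2.imwrite(f"pics/{n}0.png",viewer.camera(n)); p=viewer.camera_params(n); print(n,p)
print(viewer.camera_params("wrist"));print(env.read_state())
E
```

```text
top {'fx': 479.498530907768, 'fy': 479.498530907768, 'cx': 317.5007011058505, 'cy': 207.05241595846394, 'pose': array([[ 2.84595637e-02,  9.77532328e-01, -2.08855454e-01,
         3.14641554e+02],
       [-9.99582860e-01,  2.68036866e-02, -1.07549115e-02,
        -2.90271413e+01],
       [-4.91517753e-03,  2.09074412e-01,  9.77887382e-01,
         1.29432121e+03],
       [ 0.00000000e+00,  0.00000000e+00,  0.00000000e+00,
         1.00000000e+00]])}
side {'fx': 384.23124560305973, 'fy': 384.23124560305973, 'cx': 318.11122280197134, 'cy': 201.50609619001384, 'pose': array([[-7.92866700e-01,  2.90678000e-01, -5.35601248e-01,
         1.23088572e+02],
       [-6.09376078e-01, -3.85126862e-01,  6.93064280e-01,
         5.45061098e+02],
       [-4.81588929e-03,  8.75890176e-01,  4.82486483e-01,
         5.19967208e+02],
       [ 0.00000000e+00,  0.00000000e+00,  0.00000000e+00,
         1.00000000e+00]])}
{'fx': 302.2411156916506, 'fy': 302.2411156916506, 'cx': 318.6258984202908, 'cy': 197.84612459098852, 'tool_from_camera': array([[ 3.12778868e-04,  9.60568459e-01,  2.78043411e-01,
     
[... 266 characters left out ...]
000e+00]])}
{'time_s': 0.1, 'qpos': array([ 1.10803589e+00,  4.23774010e-01,  1.63060157e+00, -1.21730358e-06,
        1.08859095e+00, -1.90059714e-02]), 'dq': array([ 0.00107288, -0.00034804, -0.00129497,  0.00082856, -0.00093029,
       -0.00027369]), 'tau': array([-1.32206340e-03, -5.45615387e+01, -2.74323535e+01,  6.45226892e-02,
        1.87956111e-02,  4.77340279e-06]), 'tool_pos': array([268.14067204, 564.12885684, 301.97808308]), 'orientation': array([ 2.20060896e-01,  9.75485894e-01, -6.67231990e-04, -1.63352458e-04]), 'force': array([ 0.28165763, -0.7262926 ,  0.24461914]), 'wrist_torque': array([ 0.04746052,  0.02128723, -0.03052429]), 'grip_force': 0.0, 'width': 87.9725379832335}
```

View pics/top0.png

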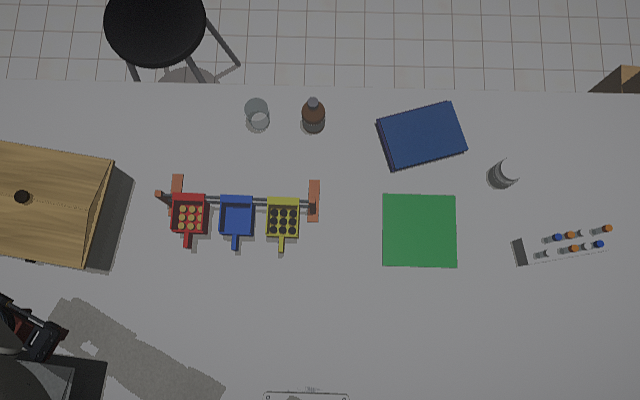

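View pics/side0.png

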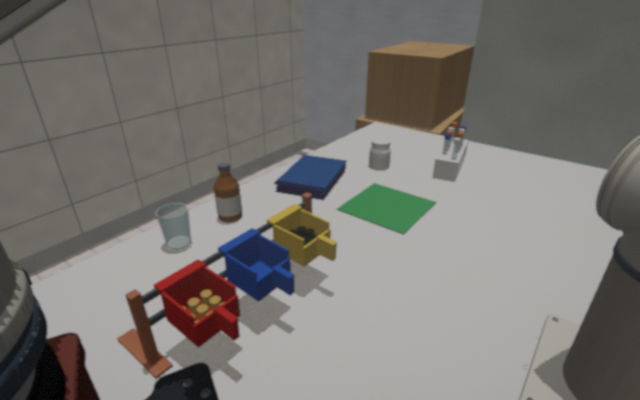

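Top view: blue tab spans about (235,250)–(236,234) and the blue bin sits between red on the left and yellow on the right. The mat is centred near (419.5,231). I'll crop closer for exact pixels.

```bash
cat > h.py <<'E'
import numpy as np
from station import env, viewer
from scipy.spatial.transform import Rotation as R
def ray(name,px,z,state=None):
    p=viewer.camera_params(name)
    if name=="wrist":
        T=np.eye(4);T[:3,:3]=R.from_quat(state["orientation"]).as_matrix();T[:3,3]=state["tool_pos"];T=T@p["tool_from_camera"]
    else: T=p["pose"]
    d=T[:3,:3]@[(px[0]-p["cx"])/p["fx"],-(px[1]-p["cy"])/p["fy"],-1]
    return T[:3,3]+d*(z-T[2,3])/d[2]
E
python3 - <<'E'
from h import *
import cv2
i=cv2.imread("pics/top0.png")[180:265,150:330]
cv2.imwrite("pics/c1.png",cv2.resize(i,None,fx=4.4,fy=4.4,interpolation=cv2.INTER_CUBIC))
for p in [(383,195),(456,195),(457,267),(383,267),(419.5,231)]: print("mat",ray("top",p,4).round(1))
E
```

```text
mat [ 629.3 -194.9    4. ]
mat [ 634.7 -396.4    4. ]
mat [ 436.5 -392.7    4. ]
mat [ 430.9 -194.9    4. ]
mat [ 531.3 -294.1    4. ]
```

View pics/c1.png

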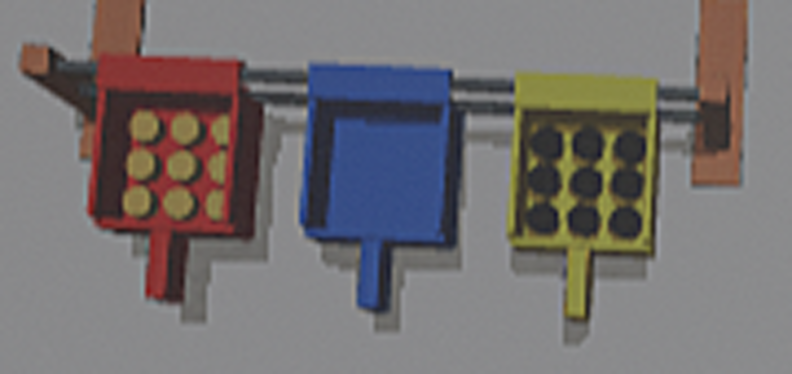

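```bash
python3 - <<'E'
from h import *
f=lambda u,v,z: ray("top",(150+(u+.5)/4.4-.5,180+(v+.5)/4.4-.5),z)
a=f(368,304,122);b=f(375,239,122); w1=f(307,236,114); w2=f(450,241,114)
l1=f(308,65,135);l2=f(452,69,135)
print("tab front top",a,"tab/wall",b,len:=np.linalg.norm(b-a)); print("front wall",w1,w2,np.linalg.norm(w1-w2)); print("lip",l1,l2,np.linalg.norm(l1-l2))
for p,q in ((l1,l2),(w1,w2)):
    d=p-q; print("yaw deg",np.degrees(np.arctan2(-d[0],d[1])))
d=b-a; print("yaw tab",np.degrees(np.arctan2(d[1],d[0])))
E
```

```text
tab front top [454.75274356 187.79324252 122.        ] tab/wall [491.48270559 186.24907004 122.        ] 36.76240715272231
front wall [493.33614737 226.3402344  114.        ] [492.72382356 145.20416835 114.        ] 81.13837658212874
lip [587.79505192 228.19924093 135.        ] [587.69569929 146.58004591 135.        ] 81.61925549489979
yaw deg -0.06974441686680674
yaw deg -0.4323959177870772
yaw tab -2.4073669254983687
```

Sizes check out (widths about 81 mm, yaw about 0). The tab is near (472,186.5,102). Next I'll approach above it and look with the wrist camera.

```bash
cat >> h.py <<'E'
def rot(yaw=0,tilt=0):  # degrees; tilt>0 = bin front up
    return (R.from_euler("z",yaw,degrees=True)*R.from_euler("y",tilt,degrees=True)*R.from_matrix(np.diag([-1.,1,-1]))).as_quat()
E
python3 - <<'E'
from h import *
from station import set_gripper
import cv2
env.reach([472,186.5,280],rot())
set_gripper(50); env.hold(.3)
s=env.read_state(); im=viewer.camera("wrist")
np.save("s.npy",np.r_[s["tool_pos"],s["orientation"]]); print(s["tool_pos"],s["orientation"],s["qpos"],s["time_s"],s["force"])
cv2.imwrite("pics/w1.png",im)
E
```

```text
[472.0102572  186.46672572 280.01209786] [5.89404533e-05 9.99999998e-01 9.00401850e-06 1.69639389e-06] [ 3.52772956e-01  2.81785850e-01  1.90562934e+00  1.92763780e-05
  9.54168056e-01 -1.21791664e+00] 2.7333 [ 0.56493571 -0.10805237  0.08107303]
```

View pics/w1.png

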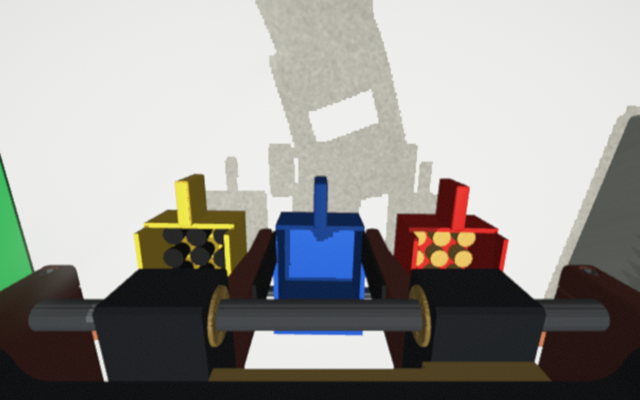

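Wrist view: the tab is at columns 315–327 with its front top edge near row 182. It meets the wall near row 226, and the wall's top edge runs (277,226)–(363,226).

```bash
python3 - <<'E'
from h import *
import cv2
v=np.load("s.npy"); s=dict(tool_pos=v[:3],orientation=v[3:])
for p,z in [((321,182),122),((320,226),122),((278,226),114),((362,226),114)]: print(ray("wrist",p,z,s).round(1))
i=cv2.imread("pics/w1.png")[165:265,260:380]
cv2.imwrite("pics/c2.png",cv2.resize(i,None,fx=6,fy=6,interpolation=cv2.INTER_CUBIC))
E
```

```text
[453.8 187.7 122. ]
[491.9 187.  122. ]
[495.1 150.3 114. ]
[495.1 223.7 114. ]
```

View pics/c2.png

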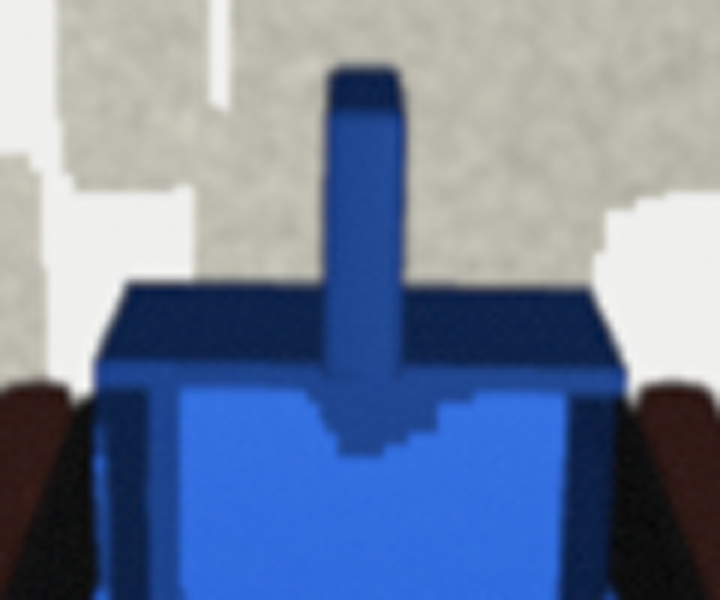

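Both views agree: tab at (473,187), yaw about −0.6°. Now grasp it.

```bash
python3 - <<'E'
from h import *
from station import set_gripper
q=rot(-.6)
print(env.move_l([473,187,210],q,rate=150))
print(env.move_l([473,187,164],rate=80,f_stop=12)); f0=env.read_state()["force"]
set_gripper(0); env.hold(.2)
s=env.read_state(); print(s["tool_pos"],s["width"],s["grip_force"],f0.round(2),s["force"].round(2),s["time_s"])
E
```

```text
False
False
[473.05103776 187.26193042 164.16706545] 11.849935939293026 29.997015595436096 [ 0.57 -0.35  0.49] [-2.07  4.11  3.92] 5.0
```

```bash
python3 - <<'E'
from h import *
import cv2
tcp0=np.array([473,187.2,164]); lip=np.array([473,187.2,102])+R.from_euler("z",-.6,degrees=True).apply([109,0,29])
for t in (4,8,12,16,20,23):
    Rt=R.from_euler("z",-.6,degrees=True)*R.from_euler("y",t,degrees=True)*R.from_euler("z",.6,degrees=True)
    env.move_l(lip+Rt.apply(tcp0-lip),rot(-.6,t),rate=40)
    s=env.read_state(); print(t,s["force"].round(1),s["wrist_torque"].round(2),s["width"].round(1),s["time_s"])
    if np.linalg.norm(s["force"])>30: print("stop");break
env.hold(.3); cv2.imwrite("pics/side1.png",viewer.camera("side")[180:380,100:420].repeat(2,0).repeat(2,1)); print(env.read_state()["tool_pos"])
E
```

```text
Traceback (most recent call last):
AttributeError: 'float' object has no attribute 'round'
```

```bash
python3 - <<'E'
from h import *
import cv2
tcp0=np.array([473,187.2,164]); lip=np.array([473,187.2,102])+R.from_euler("z",-.6,degrees=True).apply([109,0,29])
for t in (8,12,16,20,23):
    Rt=R.from_euler("z",-.6,degrees=True)*R.from_euler("y",t,degrees=True)*R.from_euler("z",.6,degrees=True)
    env.move_l(lip+Rt.apply(tcp0-lip),rot(-.6,t),rate=40)
    s=env.read_state(); print(t,s["force"].round(1),s["wrist_torque"].round(2),round(s["width"],1),s["time_s"])
    if np.linalg.norm(s["force"])>30: print("stop");break
env.hold(.3); cv2.imwrite("pics/side1.png",viewer.camera("side")[180:380,100:420].repeat(2,0).repeat(2,1)); print(env.read_state()["tool_pos"])
E
```

```text
8 [ 5.2 -0.2  1.2] [ 0.18 -1.03 -0.09] 11.8 5.7
12 [7.1 1.  1.3] [ 0.25 -1.34 -0.11] 11.4 6.05
16 [8.1 0.5 0.6] [ 0.24 -1.62 -0.13] 11.8 6.4
20 [8.9 0.6 0.8] [ 0.19 -1.81 -0.18] 12.1 6.75
23 [9.5 0.5 1.1] [ 0.17 -1.99 -0.15] 11.6 7.05
[496.34294558 187.22401025 203.87812148]
```

View pics/side1.png

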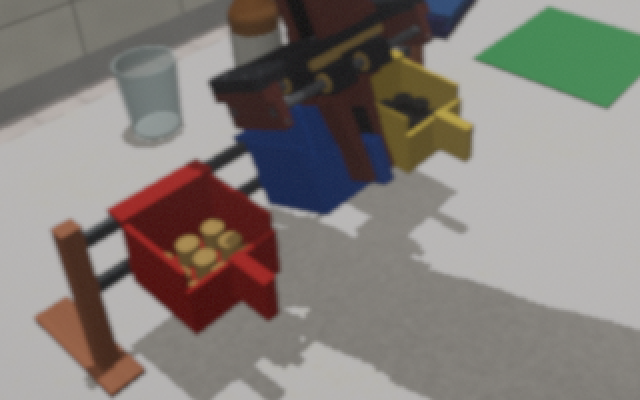

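```bash
python3 - <<'E'
from h import *
import cv2
p=np.array([497.8,187.2,204])
def rep(n): s=env.read_state(); print(n,s["force"].round(1),s["wrist_torque"].round(2),round(s["width"],1),s["tool_pos"].round(1),s["time_s"])
env.move_l(p,rate=15); rep("shift")
print(env.move_l(p+[0,0,20],rate=40,f_stop=20)); rep("up20")
print(env.move_l(p+[0,0,60],rate=60,f_stop=15)); env.hold(.1); rep("up60")
cv2.imwrite("pics/side2.png",viewer.camera("side")[160:360,100:420].repeat(2,0).repeat(2,1))
E
```

```text
shift [ 2.  -0.6  1.1] [ 0.07 -0.73 -0.03] 11.8 [497.3 187.1 203.8] 7.7667
False
up20 [-0.   0.3 -2.1] [ 0.01 -0.2  -0.04] 11.7 [497.5 187.2 224. ] 8.4167
False
up60 [-0.2  0.4 -2.3] [ 0.05 -0.17  0.  ] 11.9 [497.6 187.1 263.6] 9.3333
```

View pics/side2.png

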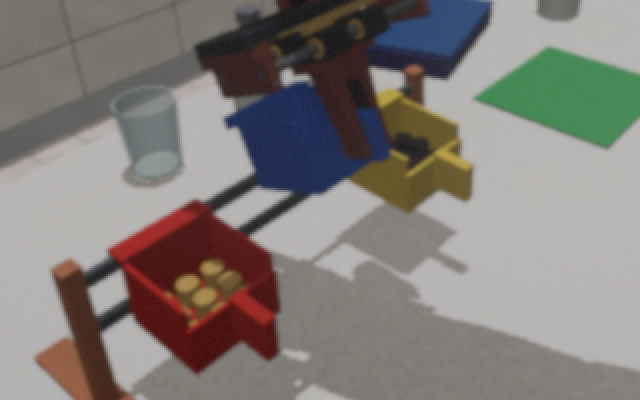

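The bin came free and the neighbours look undisturbed. Next: raise it, carry it over and lower it.

```bash
python3 - <<'E'
from h import *
import cv2
def rep(n): s=env.read_state(); print(n,s["force"].round(1),s["wrist_torque"].round(2),round(s["width"],1),s["tool_pos"].round(1),s["time_s"])
env.move_l([480,187,350],rate=120)
env.move_l([470,-294.5,350],rot(0,0),rate=180); rep("over")
env.move_l([470,-294.5,130],rate=110); env.hold(.3); rep("near")
cv2.imwrite("pics/side3.png",cv2.resize(viewer.camera("side")[130:260,260:460],None,fx=4,fy=4,interpolation=cv2.INTER_CUBIC))
cv2.imwrite("pics/top3.png",cv2.resize(viewer.camera("top")[150:300,330:510],None,fx=4,fy=4,interpolation=cv2.INTER_CUBIC))
E
```

```text
over [ 0.3  0.3 -1.6] [0.01 0.05 0.01] 11.6 [ 470.1 -294.1  350. ] 13.0917
near [-0.  -0.1 -2.2] [ 0.    0.08 -0.  ] 11.8 [ 470.1 -294.5  130.2] 15.5417
```

View pics/side3.png

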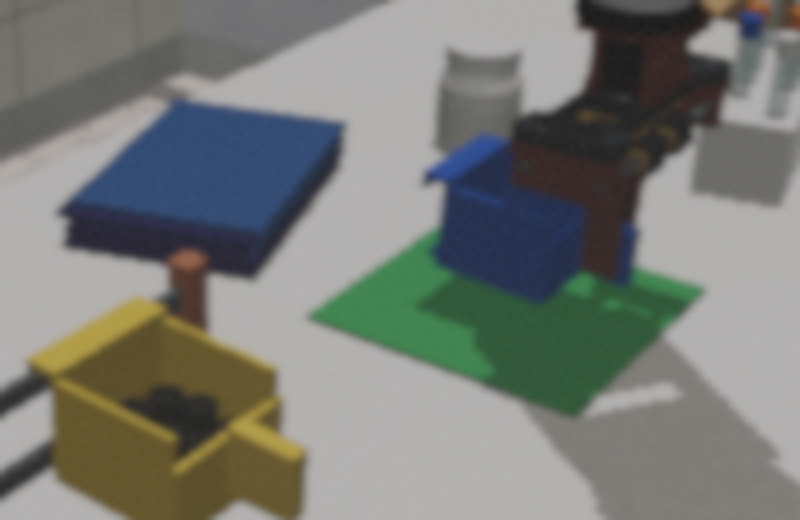

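The bin hangs nearly level above the mat, clear of everything. Now lower it until it touches.

```bash
python3 - <<'E'
from h import *
from station import set_gripper
def rep(n): s=env.read_state(); print(n,s["force"].round(1),s["wrist_torque"].round(2),round(s["width"],1),s["tool_pos"].round(1),s["time_s"])
env.move_l([470,-294.5,106],rate=60)
print(env.move_l([470,-294.5,92],rate=15,f_stop=6)); env.hold(.2); rep("down")
E
```

```text
True
down [ 0. -0.  6.] [ 0.08 -0.01 -0.05] 11.9 [ 470.1 -294.6  101.2] 16.8917
```

It touched 3 mm early, so the bin is slightly tilted in the grip. I'll press gently to level it before release.

```bash
python3 - <<'E'
from h import *
import cv2
def rep(n): s=env.read_state(); print(n,s["force"].round(1),s["wrist_torque"].round(2),round(s["width"],1),s["tool_pos"].round(1),s["time_s"])
print(env.move_l([470,-294.5,97],rate=10,f_stop=14)); env.hold(.2); rep("down")
cv2.imwrite("pics/side4.png",cv2.resize(viewer.camera("side")[150:250,340:440],None,fx=6,fy=6,interpolation=cv2.INTER_CUBIC))
E
```

```text
True
down [-1.1  0.3  5.1] [ 0.09  0.01 -0.02] 12.1 [ 470.1 -294.6  101.1] 17.3083
```

View pics/side4.png

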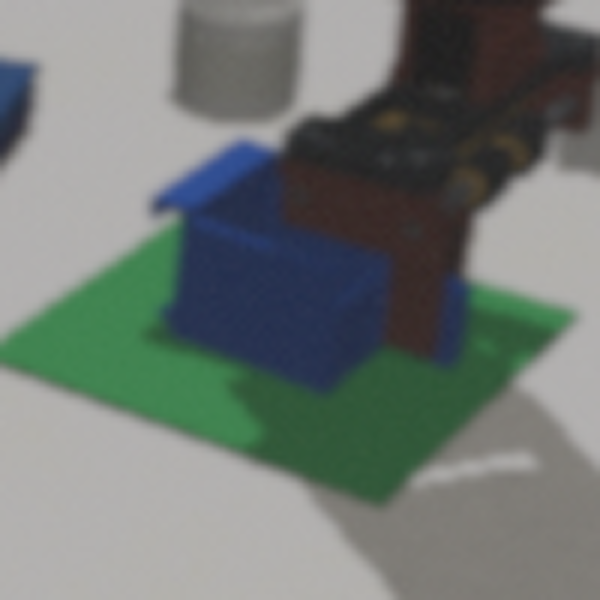

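The front edge touches and the back is a few millimetres up. I'll rotate about the front bottom edge until the back touches, then release and retreat upward.

```bash
python3 - <<'E'
from h import *
from station import set_gripper
import cv2
def rep(n): s=env.read_state(); print(n,s["force"].round(1),s["wrist_torque"].round(2),round(s["width"],1),s["tool_pos"].round(1),s["time_s"])
p=np.array([470.1,-294.5,101.2]); c=np.array([492,-294.5,4])
for t in (1.5,3,4.5):
    st=env.move_l(c+R.from_euler("y",t,degrees=True).apply(p-c),rot(0,t),rate=15,f_stop=8); rep((t,st))
    if st: break
env.hold(.2); set_gripper(50); env.hold(.3); rep("open")
s=env.read_state(); z=R.from_quat(s["orientation"]).apply([0,0,1])
env.move_l(s["tool_pos"]-z*40,rate=60,f_stop=10); env.move_l([440,-294,260],rate=120)
env.hold(.3); rep("away")
cv2.imwrite("pics/side5.png",viewer.camera("side")[130:350,140:460].repeat(2,0).repeat(2,1))
E
```

```text
(1.5, False) [ 1.9 -0.6  2.2] [-0.08 -0.15 -0.04] 11.8 [ 473.1 -294.6  101.8] 17.7167
(3, False) [-0.8 -1.4  3.5] [-0.14 -0.22 -0.07] 12.1 [ 475.3 -294.6  102.2] 18.0417
(4.5, False) [-2.5 -1.5  2.8] [-0.1  -0.06 -0.04] 12.1 [ 477.7 -294.5  102.5] 18.3667
open [-0.1  0.1 -0.1] [ 0.04 -0.   -0.03] 50.2 [ 477.8 -294.5  102.6] 19.625
away [-0.1  0.  -0. ] [ 0.02 -0.08  0.02] 49.9 [ 440.  -293.9  259.5] 21.925
```

View pics/side5.png

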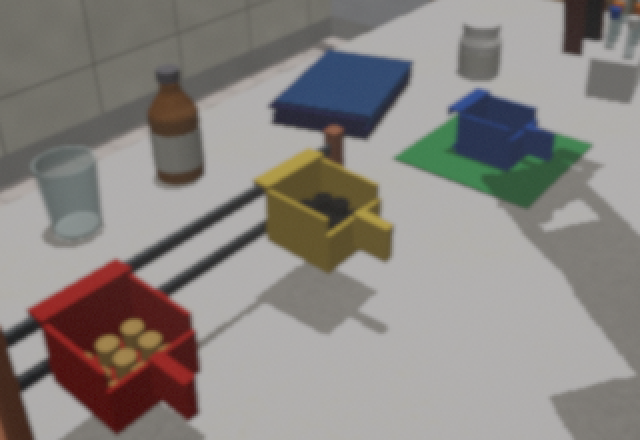

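The blue bin stands upright near the middle of the mat, and the yellow and red bins still hang on the rail.

```bash
python3 -c "
from station import workorder
print(workorder.sign_off())"
```

```text
the job is handed in; nothing more can be done
None
```

The blue bin was tilted, lifted off the rail and set upright near the middle of the mat, the yellow and red bins still hang on the rail, and I handed the job in about 22 s into the 42 s limit; sign-off returned no verdict.

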